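Reload the lever clamp block at a dental jeweller's bench

ROBOT

A 6-joint arm with a two-finger parallel gripper is mounted at the origin on the work surface. World frame = base frame: x ahead of the robot, y to its left, z up, the work surface at z = 0. Lengths are in mm, angles in rad, forces in N, time in s.
With the tool pointing down it reaches from about 375 to 900 mm from the base axis. Payload 3.1 kg.
Tool frame: the origin (TCP) lies at the very end of the fingers, on their centre line; the grasp point (between the pads) lies 19 mm behind it; z points along the fingers, y is the line along which they close (so a half turn about z gives the same grasp; the last joint's range is limited). The gripper opens to 85 mm and grips with 20 to 120 N. Pads are 22 mm wide; open, the fingers measure 114 mm over their backs; the gripper's body (76 mm by 85 mm) begins 54 mm behind the grasp point. The pads swing forward as they close: fully open they stand 13 mm farther back than shut.
Start: joints at [1.105, 0.527, 1.433, -0, 1.181, -0.178], TCP at [177.361, 599.283, 231.31] pointing down, gripper open.
Joint ranges: [-3.08, 3.08], [-0.75, 2.2], [0.22, 2.44], [-1.43, 4.57], [0, 2.65], [-2.85, 2.85]. Speed limits (rad/s): [2.79, 2.79, 3.14, 3.14, 3.14, 3.14].

INTERFACE

Orientations are given as a unit quaternion [x, y, z, w].
In Python, from workcell import r, kinematics, cams, sign_off, current_time, current_joint_pos, current_joint_vel, current_joint_torque, current_tool_pos, current_orientation, current_contact_force, current_moment, current_grip_width, current_finger_force gives the robot as it stands. Calls block until the motion is done:
- r.reach(position, orientation): joint-space move of the TCP to a pose.
- r.move_l(position, attitude=None, feed=150, contact_N=None): straight line of the TCP; attitude=None keeps the orientation; feed is the mean speed in mm/s. With contact_N (N) it stops when the force on the tool has changed by that much, and returns True; else False.
- r.set_joints(angles): joint-space move.
- r.grip(opening, squeeze=None): finger opening in mm; squeeze is the grip in N (None keeps the last); returns when the fingers have stopped.
- r.sleep(seconds).
- kinematics.solve_ik(position, orientation): joint angles nearest the present ones, or None.
- cams.get_image(name): name is "side" or "top"; returns a dict with "color" (420x560x3 uint8, red, green, blue), "K" (3x3 intrinsics, pixels), "pose" (4x4, takes a point from camera to world coordinates). Camera axes: x right, y down, z forward; pixel columns grow to the right and rows downward; lengths in mm; the calibration is good to about 2 mm. A picture is of the moment at which its call begins. There is no depth.
A pose or a line that the arm cannot do raises r.IKError and nothing moves.
- sign_off(): hands the job in; it is judged then, once.
Readings, each from a call of its own:
- current_time(): time.
- current_joint_pos(): joint angles.
- current_joint_vel(): joint speeds.
- current_joint_torque(): joint torques, N m.
- current_tool_pos(): TCP position.
- current_orientation(): TCP orientation.
- current_contact_force(): force on the tool from outside, world axes, zero at the start.
- current_moment(): the same for the moment, N m.
- current_grip_width(): finger opening in mm.
- current_finger_force(): force on a finger pad.
Only numpy, scipy, OpenCV 4.12 (cv2) and the standard library are available. Lean on these libraries where they do the work, as an engineer would, in place of code of your own. Each camera call takes 0.05 s, during which the arm holds its last target. There are 200 camera calls.

TASK

Swing the clamp block's lever fully open, stand the finished carriers (blue base, gold teeth) upright and wholly on the felt mat, and pull every waiting carrier (green base, green wax teeth) up off the clip rail past its sprung catch and set each one flat on the floor of a bay of its own in the clamp block, lengthwise. When all are in, swing the lever fully shut over them; leave the cup, the case and the hammer where they are.

Things in the scene. Friction and masses are not known exactly. Their poses are not given: they have to be found in the camera images.
- block: lever clamp block fixed to the bench: aluminium slab 124 x 216 x 20 mm with dark ridges 8 mm high on it (tops 28 mm above the bench) that leave three bays, each 88 mm along x and 42 mm along y. Origin under its centre, at bench level; its z is up, its bays lie side by side along its y. Two posts 56 mm high stand at its rear (+x) corners and carry the lever
- gate (a joint): clamp lever (hinged steel frame) of the block, in rad: 0 = shut, lying level over the front feet of the carriers in all three bays (its cross bar passes 3 mm above the 14 mm high feet, 28 mm in front, -x, of the bay centres); it grows as the front end is swung up and back, to 2.0 at the stop, leaning back past upright. Stiff hinge (about 0.2 N m, 2 to 3 N at the grip): it stays where it is left
- gate_grip (a point): centre of the lever's red grip bar: 14 mm diameter, sticking out sideways beyond the +y side of the frame at its front end, 46 mm of it free (23 mm to either side of this point), along the block's y; free space below and around it. Shut it is 43 mm above the bench; it travels on a circle of 108 mm radius about gate_hinge
- gate_hinge (a point): point on the lever's hinge axis (parallel to the block's y) level with the grip along y; 43 mm above the bench
- rail: clip rail fixed to the bench: dark wooden base 135 x 190 mm, 16 mm high, three places along its y, 62 mm apart, each with 6 mm high guides, a 20 mm high back stop and, at its front (-x) end, a white sprung roller over the carrier's front lip. A carrier is freed by a straight upward pull of 5 to 15 N, clear after 20 mm. Origin under its middle place, at bench level
- mat: grey felt mat fixed to the bench, 240 (x) x 200 (y) x 4 mm, for finished work; origin under its centre, at bench level
- bay0 (a point): centre of the floor of the right (-y) bay of the clamp block, 20 mm above the bench; bays are 62 mm apart. A carrier fully in stands flat on this floor with its origin here, its long axis along the block's x, give or take 3 to 5 mm of play; either way round will do
- bay1 (a point): centre of the floor of the middle bay of the clamp block, 20 mm above the bench; bays are 62 mm apart. A carrier fully in stands flat on this floor with its origin here, its long axis along the block's x, give or take 3 to 5 mm of play; either way round will do
- bay2 (a point): centre of the floor of the left (+y) bay of the clamp block, 20 mm above the bench; bays are 62 mm apart. A carrier fully in stands flat on this floor with its origin here, its long axis along the block's x, give or take 3 to 5 mm of play; either way round will do
- done0: finished model carrier, blue base, gold tooth caps; starts in one of the bays under the shut lever: base 80 (x) x 36 (y) x 14 mm (72 mm long above its 5 mm thick end lips); on its middle a white stone block 32 (x) x 26 (y) mm reaching 48 mm above the underside, to grip across y; teeth on top to 52 mm. About 0.2 kg. Origin: centre of the underside, z up. May be absent
- done1: finished model carrier, blue base, gold tooth caps; starts in one of the bays under the shut lever: base 80 (x) x 36 (y) x 14 mm (72 mm long above its 5 mm thick end lips); on its middle a white stone block 32 (x) x 26 (y) mm reaching 48 mm above the underside, to grip across y; teeth on top to 52 mm. About 0.2 kg. Origin: centre of the underside, z up. May be absent
- done2: finished model carrier, blue base, gold tooth caps; starts in one of the bays under the shut lever: base 80 (x) x 36 (y) x 14 mm (72 mm long above its 5 mm thick end lips); on its middle a white stone block 32 (x) x 26 (y) mm reaching 48 mm above the underside, to grip across y; teeth on top to 52 mm. About 0.2 kg. Origin: centre of the underside, z up. May be absent
- wait0: waiting model carrier, green base, green wax teeth; starts clipped on the rail, its x along the rail's x: base 80 (x) x 36 (y) x 14 mm (72 mm long above its 5 mm thick end lips); on its middle a white stone block 32 (x) x 26 (y) mm reaching 48 mm above the underside, to grip across y; teeth on top to 52 mm. About 0.2 kg. Origin: centre of the underside, z up. May be absent
- wait1: waiting model carrier, green base, green wax teeth; starts clipped on the rail, its x along the rail's x: base 80 (x) x 36 (y) x 14 mm (72 mm long above its 5 mm thick end lips); on its middle a white stone block 32 (x) x 26 (y) mm reaching 48 mm above the underside, to grip across y; teeth on top to 52 mm. About 0.2 kg. Origin: centre of the underside, z up. May be absent
- wait2: waiting model carrier, green base, green wax teeth; starts clipped on the rail, its x along the rail's x: base 80 (x) x 36 (y) x 14 mm (72 mm long above its 5 mm thick end lips); on its middle a white stone block 32 (x) x 26 (y) mm reaching 48 mm above the underside, to grip across y; teeth on top to 52 mm. About 0.2 kg. Origin: centre of the underside, z up. May be absent
- cup: amber glass cup, 72 mm wide, 80 mm high, beyond the work; bystander, origin under its centre
- case: open blue plastic case 90 x 70 x 35 mm, beyond the work; bystander, origin under its centre
- hammer: jeweller's hammer, 200 mm long, lying beyond the work; bystander
There are look-alikes about, which are no part of the job. Leave any pink look-alike of the done0 alone. What is shaped like the wait1 but red is not meant.

How it is judged:
By the outcome, as a careful person would: the job done as asked, in the order asked, and still so for the second after the job is handed in, with the robot touching nothing.
Of done0, done1, done2 only 1 to 2 are there at a start; the rules pass over those that are not, and their reading is None.
Of wait0, wait1, wait2 only 2 to 3 are there at a start; the rules pass over those that are not, and their reading is None.
At some moment in a run one of done0, done1, done2 may be knocked a few centimetres aside while the robot is not near it.
Once in a run the grip may slacken for a moment while it holds something.
It also fails if it takes over 210 s, if anything falls off the work surface, if the arm or the gripper's body presses on something with over 40 N, if the wrist force passes 120 N, or if a joint passes its speed limit or range.

## Working session

There is one attempt and no reset: what is moved stays moved. The work goes in short steps, each a Python script; the robot and the scene stay as the last script left them, time stands still between calls to the robot, and variables do not carry over. Pictures are saved under pics/ and viewed, at most 14 in all, crops included, and the job is handed in when it is done.

```bash
mkdir -p pics; ls; python3 - <<'E'
from workcell import *
import cv2,numpy as np
for n in("top","side"):
    d=cams.get_image(n);cv2.imwrite(f"pics/{n}0.png",d["color"][:,:,::-1]);np.save(n+"0.npy",d["color"])
    print(n,d["K"].tolist(),np.round(d["pose"],4).tolist())
print(current_time(),current_orientation(),current_grip_width())
E
```

```text
pics
top [[397.8142673182381, 0.0, 279.7070421833912], [0.0, 397.8142673182381, 209.40372190555613], [0.0, 0.0, 1.0]] [[0.0243, -0.9935, 0.1111, 489.6384], [-0.9993, -0.0208, 0.0319, 2.1504], [-0.0294, -0.1118, -0.9933, 954.9562], [0.0, 0.0, 0.0, 1.0]]
side [[475.33373045763534, 0.0, 278.46550591023146], [0.0, 475.33373045763534, 210.82362413780533], [0.0, 0.0, 1.0]] [[0.7615, -0.3923, 0.516, -35.7431], [-0.6479, -0.4348, 0.6255, -719.9096], [-0.021, -0.8106, -0.5853, 773.014], [0.0, 0.0, 0.0, 1.0]]
0.1 [ 1.43377125e-01  9.89667656e-01 -9.14723437e-04 -3.05543370e-04] 85.28844791815867
```

View pics/top0.png

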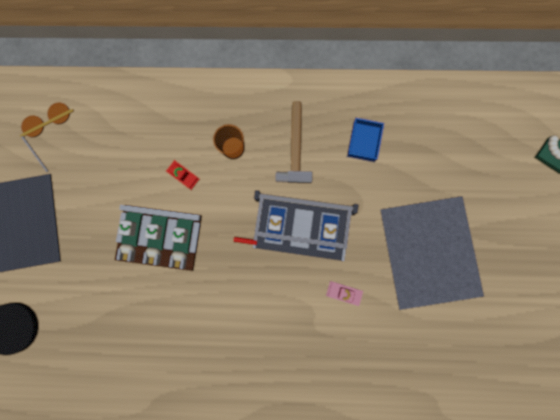

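View pics/side0.png

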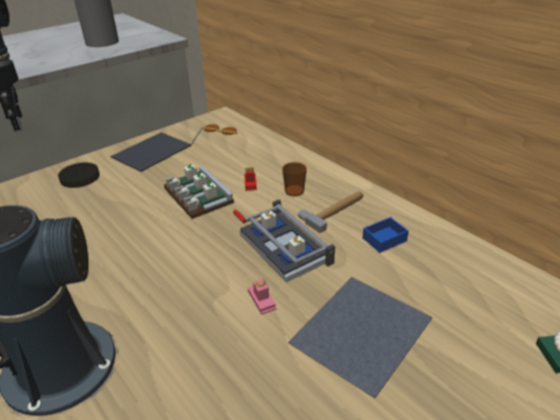

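The top view shows the rail with three green carriers around (157,238), and the block around (304,228) with done carriers in the left (275,225) and right (330,232) bays. The middle bay is empty. The red grip is at (245,240) and the mat at (432,252). Next I measure with an enlarged crop and masks.

```bash
cat > h.py <<'E'
from workcell import *
import cv2,numpy as np
def ray(d,uv,z):
    "cast pixel onto plane z"
    v=d["pose"][:3,:3]@np.linalg.inv(d["K"])@np.array([uv[0],uv[1],1.]);o=d["pose"][:3,3]
    return (o+v*(z-o[2])/v[2])[:2]
def blobs(d,lo,hi,box,z,amin=15):
    "HSV mask blobs within box (x0,y0,x1,y1): centre, size, angle of minAreaRect on plane z"
    hsv=cv2.cvtColor(d["color"],cv2.COLOR_RGB2HSV);m=cv2.inRange(hsv,lo,hi)
    k=np.zeros_like(m);x0,y0,x1,y1=box;k[y0:y1,x0:x1]=1;m=m*k
    out=[]
    for c in cv2.findContours(m,cv2.RETR_EXTERNAL,cv2.CHAIN_APPROX_NONE)[0]:
        if len(c)<4: continue
        P=np.array([ray(d,p,z) for p in c[:,0]],np.float32)
        (cx,cy),(w,h),a=cv2.minAreaRect(P)
        if w<h: w,h,a=h,w,a+90
        if w*h>amin*5: out.append((round(cx,1),round(cy,1),round(w),round(h),round((a+90)%180-90,1),tuple(c[:,0].mean(0).round(1))))
    return out
E
python3 - <<'E'
from h import *
d=cams.get_image("top");s=cams.get_image("side")
T=d["color"][:,:,::-1];S=s["color"][:,:,::-1]
cv2.imwrite("pics/c1.png",cv2.resize(T[185:275,105:365],None,fx=3,fy=3,interpolation=cv2.INTER_CUBIC))
cv2.imwrite("pics/c2.png",cv2.resize(S[150:290,155:345],None,fx=4,fy=4,interpolation=cv2.INTER_CUBIC))
R=(105,185,365,275)
print("grip",blobs(d,(0,150,90),(8,255,255),(225,225,262,255),43))
print("blue",blobs(d,(105,120,40),(125,255,255),R,34))
print("green",blobs(d,(60,90,20),(95,255,255),R,30))
print("gold",blobs(d,(15,70,140),(32,255,255),(262,205,345,245),72))
m=(380,190,490,312)
print("mat",blobs(d,(90,10,20),(130,150,140),m,4,500))
print("white",blobs(d,(0,0,150),(180,60,255),R,48))
hsv=cv2.cvtColor(d["color"],cv2.COLOR_RGB2HSV)
for p in[(432,252),(304,212),(258,195),(275,212),(125,215),(178,243),(152,245)]:print(p,hsv[p[1],p[0]])
E
```

```text
grip [(518.4, 109.5, 52, 11, 83.2, (np.float64(244.3), np.float64(240.4)))]
blue [(507.8, -77.9, 30, 3, 83.2, (np.float64(326.5), np.float64(247.1))), (526.6, -78.4, 36, 12, 64.6, (np.float64(326.3), np.float64(238.5))), (540.9, 42.6, 30, 7, -88.7, (np.float64(274.7), np.float64(231.6))), (561.5, -84.3, 38, 34, -7.0, (np.float64(327.8), np.float64(221.5))), (585.8, 37.5, 32, 21, 80.3, (np.float64(277.8), np.float64(211.8)))]
green [(528.6, 269.7, 20, 8, 77.5, (np.float64(177.4), np.float64(234.8))), (535.1, 332.5, 22, 9, 84.3, (np.float64(151.3), np.float64(231.1))), (542.9, 397.2, 17, 9, 83.3, (np.float64(123.9), np.float64(227.6))), (527.0, 257.6, 74, 33, -6.7, (np.float64(184.6), np.float64(235.8))), (534.1, 318.7, 73, 34, -6.5, (np.float64(158.7), np.float64(232.0))), (540.6, 379.8, 74, 34, -6.8, (np.float64(133.0), np.float64(228.7)))]
gold [(543.2, -81.6, 18, 10, 83.1, (np.float64(329.9), np.float64(230.7))), (559.2, 40.6, 19, 9, 83.1, (np.float64(274.7), np.float64(222.4)))]
mat [(503.1, -325.4, 234, 194, 10.6, (np.float64(431.2), np.float64(253.1)))]
white [(478.1, 262.0, 21,
[... 505 characters left out ...]
np.float64(274.0), np.float64(226.4))), (524.4, 225.8, 63, 8, -6.3, (np.float64(194.1), np.float64(237.0))), (528.9, 270.9, 64, 37, -6.4, (np.float64(173.3), np.float64(234.0))), (535.0, 332.2, 63, 34, -6.0, (np.float64(147.2), np.float64(230.5))), (572.2, 40.5, 20, 16, 46.3, (np.float64(275.5), np.float64(218.2))), (558.1, 395.4, 36, 23, 36.9, (np.float64(123.1), np.float64(220.2))), (559.8, -20.9, 62, 37, -6.7, (np.float64(302.2), np.float64(223.7))), (581.4, 313.9, 187, 15, 84.8, (np.float64(156.5), np.float64(211.7)))]
(432, 252) [114  36  99]
(304, 212) [111  25 162]
(258, 195) [116  26  78]
(275, 212) [108 188 118]
(125, 215) [ 94  34 129]
(178, 243) [76 81 88]
(152, 245) [ 78 121  82]
```

View pics/c1.png

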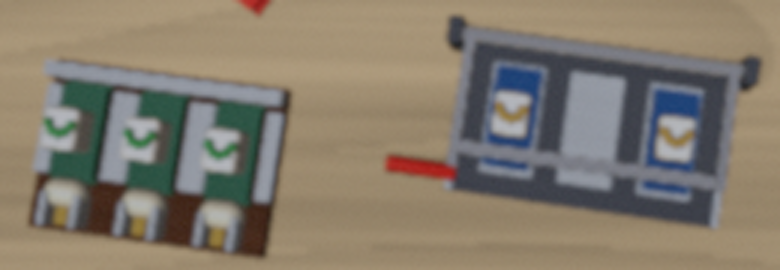

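View pics/c2.png

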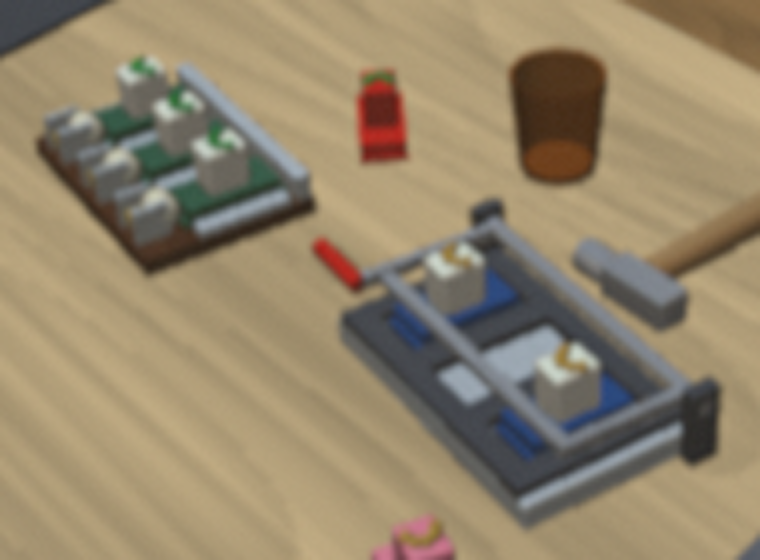

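The crops confirm a shut lever, two blue carriers in the outer bays and three green ones on the rail. The rollers are at the front (-x), and block and rail are yawed about -6.8°. I'll triangulate across both views.

```bash
cat >> h.py <<'E'
def tri(d,u,s,v):
    "nearest point of two pixel rays and their gap"
    O=[];D=[]
    for c,p in((d,u),(s,v)):
        w=c["pose"][:3,:3]@np.linalg.inv(c["K"])@np.array([p[0],p[1],1.]);D.append(w/np.linalg.norm(w));O.append(c["pose"][:3,3])
    t=np.linalg.lstsq(np.c_[D[0],-D[1]],O[1]-O[0],rcond=None)[0]
    a,b=O[0]+t[0]*D[0],O[1]+t[1]*D[1]
    return ((a+b)/2).round(1),round(float(np.linalg.norm(a-b)),1)
E
python3 - <<'E'
from h import *
d=cams.get_image("top");s=cams.get_image("side")
px=lambda L:[tuple(map(float,b[5])) for b in L]
gt=sorted(px(blobs(d,(62,90,90),(80,255,255),(105,220,192,250),68,4)));gs=sorted(px(blobs(s,(62,90,70),(80,255,255),(180,160,225,192),68,4)))
print(gt,gs)
yt=sorted(px(blobs(d,(15,70,140),(32,255,255),(262,205,345,245),72)));ys=sorted(px(blobs(s,(12,70,90),(32,255,255),(258,205,312,250),72,4)))
print(yt,ys)
rt=px(blobs(d,(0,150,90),(8,255,255),(225,225,262,255),43));rs=px(blobs(s,(0,150,90),(8,255,255),(230,205,250,225),43))
print(rt,rs)
for A,B in((gt,gs),(yt,ys),(rt,rs)):
    if len(A)==len(B):
        for a,b in zip(A,B):print(tri(d,a,s,b))
    else:print("mismatch")
for b in blobs(d,(100,0,150),(125,60,255),(285,205,318,255),20):print("floor",b)
for b in blobs(d,(105,120,40),(125,255,255),(262,200,345,255),34):print("blue",b[:5])
# stone/teeth on plane guesses
for p in gt:print("teeth68",ray(d,p,68).round(1))
# block frame extents on known planes: floor slab corners, by hand from crop: front right, front left slab edge
for uv,z in(((105+450/3,185+185/3),20),((105+717/3,185+225/3),20),((105+457/3,185+18/3),56),((105+750/3,185+60/3),56)):print("corner",ray(d,uv,z).round(1))
for uv,z in(((105+32/3,185+222/3),16),((105+267/3,185+255/3),16),((105+289/3,185+95/3),20),((105+48/3,185+60/3),20)):print("rail",ray(d,uv,z).round(1))
E
```

```text
[(123.9, 227.5), (151.3, 231.1), (177.6, 234.8)] [(183.6, 180.0), (192.8, 189.2), (198.6, 174.0), (208.2, 182.8)]
[(274.9, 222.4), (329.9, 230.6)] [(259.0, 218.0), (263.8, 206.9), (268.7, 214.0), (296.8, 239.7), (299.9, 212.8)]
[(244.3, 240.4)] [(239.0, 215.5)]
mismatch
mismatch
(array([517.8, 111.2,  44.3]), 1.3)
floor (513.7, -16.1, 36, 8, 83.2, (np.float64(299.3), np.float64(244.0)))
floor (561.9, -21.8, 64, 38, -6.9, (np.float64(302.2), np.float64(223.5)))
blue (507.8, -77.9, 30, 3, 83.2)
blue (526.6, -78.4, 36, 12, 64.6)
blue (540.9, 42.6, 30, 7, -88.7)
blue (563.7, -84.6, 34, 33, 83.0)
blue (585.8, 37.5, 32, 21, 80.3)
teeth68 [540.3 381.7]
teeth68 [533.6 318.7]
teeth68 [526.7 258.6]
corner [505.1  88. ]
corner [ 479.2 -120. ]
corner [631.5  83.3]
corner [ 603.8 -139.3]
rail [468.2 418.6]
rail [447.1 230.4]
rail [572.9 217.9]
rail [596.8 413. ]
```

```bash
cat >> h.py <<'E'
from scipy.spatial.transform import Rotation as Ro
YB=np.deg2rad(-6.8); U=np.array([np.cos(YB),np.sin(YB)]); V=np.array([-U[1],U[0]])
BAY1=np.array([551.4,-20.5]); BAYS=[BAY1-62*V,BAY1,BAY1+62*V]
GRIP=np.array([518.2,110.2]); HINGE=GRIP+108*U
WAIT=[np.array(p) for p in((526.9,258.1),(533.9,318.7),(540.5,380.7))]; YR=np.deg2rad(-6.7)
MAT=np.array([503.,-325.4]); YM=np.deg2rad(10.6)
def quat(phi,tilt=0.):
    "tool down, tool y along direction phi (half turn chosen by smaller last joint)"
    return [Ro.from_euler("z",a-np.pi/2)*Ro.from_quat([1,0,0,0]) for a in(phi,phi+np.pi)]
def down(pos,phi):
    c=[(abs(j[5]),q.as_quat()) for q in quat(phi) for j in[kinematics.solve_ik(list(pos),q.as_quat().tolist())] if j is not None]
    return min(c,key=lambda t:t[0])[1].tolist()
def arc(a): # TCP for lever angle a (grasp point 19 behind TCP)
    p=HINGE-108*np.cos(a)*U; return [*p,43+108*np.sin(a)-19]
def swing(a0,a1,n,feed=90):
    for a in np.linspace(a0,a1,n+1)[1:]:
        r.move_l(arc(a),feed=feed)
        if current_finger_force()<5: print("weak grip",a,current_grip_width())
def snap(n,name,box=None,f=1):
    d=cams.get_image(n);I=d["color"][:,:,::-1]
    if box: x0,y0,x1,y1=box;I=cv2.resize(I[y0:y1,x0:x1],None,fx=f,fy=f,interpolation=cv2.INTER_CUBIC)
    cv2.imwrite(f"pics/{name}.png",I);return d
def stat(t=""):print(t,round(current_time(),1),current_tool_pos().round(1),"w",round(current_grip_width(),1),"ff",round(float(np.max(current_finger_force())),1),"F",np.round(current_contact_force(),1))
E
python3 - <<'E'
from h import *
g=arc(0);q=down([*g[:2],120],YB)
print(Ro.from_quat(q).as_matrix().round(2).tolist())
r.grip(50);r.reach([*g[:2],120],q);r.move_l(g,feed=120)
stat("at grip");r.grip(0,30);stat("gripped")
swing(0,0.3,2,60);stat("0.3")
swing(.3,2.0,10);stat("open")
d=snap("side","s1",(155,130,345,290),4);
E
```

```text
[[0.12, 0.99, 0.0], [0.99, -0.12, 0.0], [0.0, 0.0, -1.0]]
at grip 3.9 [518.7 110.3  24.4] w 50.0 ff 0.0 F [-0.9  1.   0.1]
gripped 4.3 [517.8 110.3  24.3] w 13.1 ff 29.2 F [-1.7  1.1  1.5]
0.3 5.1 [522.5 109.7  56.5] w 12.7 ff 29.6 F [-3.1  0.6  0.1]
open 8.6 [669.7  92.1 122.9] w 12.9 ff 32.1 F [-3.1  0.6  7.1]
```

View pics/s1.png

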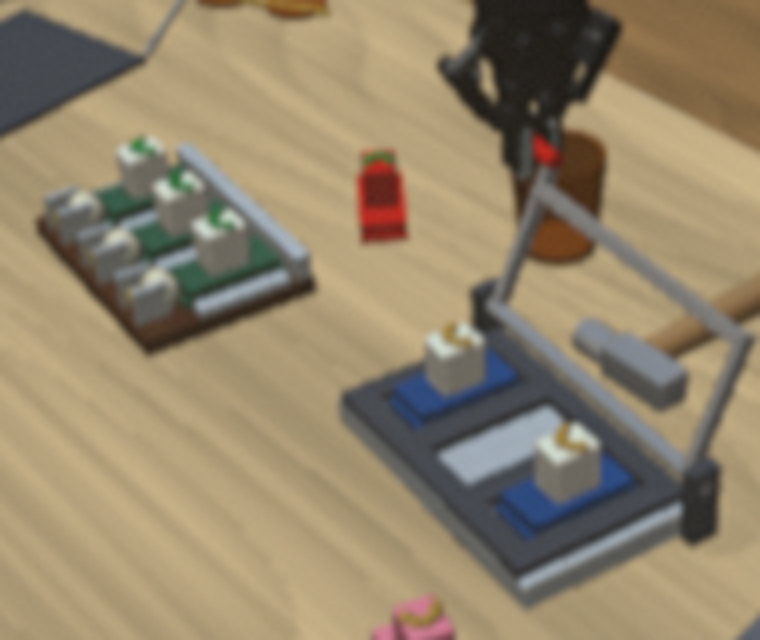

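The picture shows the lever swung back past upright, with the grip at about (545,150) in the crop and the dones still in their bays. I'll push it to the stop, release, check the dones and move the first one to the mat.

```bash
cat >> h.py <<'E'
def teeth(lo,hi,box,z):
    return [b for b in blobs(cams.get_image("top"),lo,hi,box,z,6)]
GOLD=((15,70,140),(32,255,255))
def pick(xy,base,phi,sq=80,lift=None,H=150):
    "grip stone of carrier standing with underside at height base; tool y along phi"
    q=down([*xy,H],phi);r.grip(50);r.reach([*xy,H],q)
    r.move_l([*xy,base+40],feed=200);hit=r.move_l([*xy,base+19],feed=60,contact_N=12)
    r.grip(0,sq);stat(f"grip hit={hit}")
    if lift: r.move_l([*xy,base+19+lift],feed=40)
    r.move_l([*xy,H],feed=150);stat("up");return current_grip_width()>20
def place(xy,base,phi,H=150,sq=80):
    q=down([*xy,H],phi);r.reach([*xy,H],q)
    if current_finger_force()<20: r.grip(0,sq)
    stat("over");r.move_l([*xy,base+28],feed=150)
    hit=r.move_l([*xy,base+17.5],feed=25,contact_N=6);stat(f"down hit={hit}")
    r.grip(46);r.move_l([*xy,H],feed=150)
E
python3 - <<'E'
from h import *
h=r.move_l(arc(2.07),feed=30,contact_N=10);stat(f"stop {h}")
r.grip(36);p=current_tool_pos();r.move_l([p[0],p[1],200],feed=150)
r.reach([560,60,250],down([560,60,250],YB+np.pi/2))
r.reach([540,-180,250],down([540,-180,250],YB+np.pi/2))
D=teeth(*GOLD,(262,205,345,245),72);print([b[:5] for b in D])
D=[np.array(b[:2]) for b in D]
D=[x for x in D if min(np.linalg.norm(x-b) for b in BAYS)<12]
x=D[np.argmin([p[1] for p in D])]
print(x,pick(x,20,YB+np.pi/2))
m=MAT+45*np.array([-np.sin(YM),np.cos(YM)])*-1
place(m,4,YM+np.pi/2);stat("done")
r.reach([480,-120,250],down([480,-120,250],YB+np.pi/2))
snap("top","t2",(220,160,500,340),2.8)
E
```

```text
stop True 8.9 [669.6  92.1 122.9] w 12.8 ff 32.1 F [-1.  -0.1  6.1]
[(543.4, -81.5, 22, 10, 84.1), (559.3, 41.7, 21, 9, 83.1)]
grip hit=False 16.1 [543.7 -81.6  39.4] w 24.9 ff 79.2 F [-0.1 -0.6  2. ]
up 16.9 [542.5 -81.2 149.2] w 25.2 ff 55.1 F [ 0.5 -0.  -2. ]
[543.4 -81.5] True
over 18.1 [ 511.  -368.1  149.1] w 25.1 ff 83.3 F [-0.2  0.8 -2. ]
down hit=True 19.4 [ 511.7 -370.1   23.4] w 24.7 ff 83.9 F [-0.4  0.1  3.4]
done 20.7 [ 510.7 -369.1  149.1] w 46.1 ff 0.0 F [0.7 0.3 1.1]
```

View pics/t2.png

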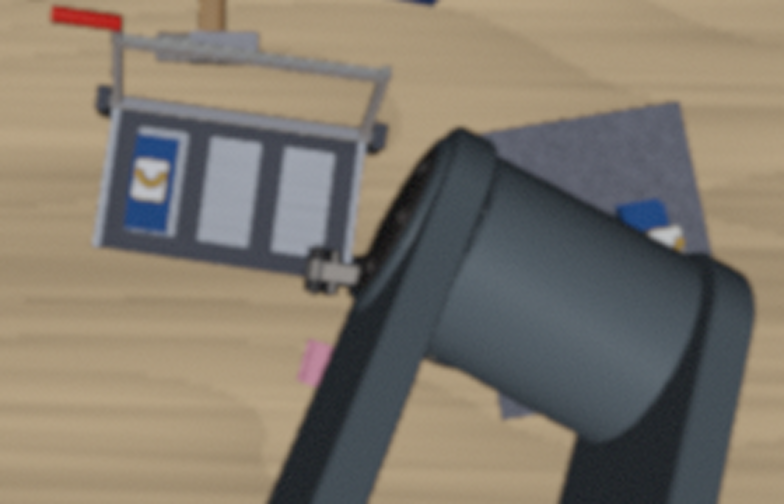

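The picture shows the lever open, the right and middle bays empty, and one done standing on the mat at crop (655,230). The arm partly hides it. Next is the second done.

```bash
python3 - <<'E'
from h import *
D=teeth(*GOLD,(250,200,345,250),72);print([b[:5] for b in D])
x=min((np.array(b[:2]) for b in D),key=lambda p:np.linalg.norm(p-BAYS[2]))
assert np.linalg.norm(x-BAYS[2])<12
print(x,pick(x,20,YB+np.pi/2))
m=MAT+45*np.array([-np.sin(YM),np.cos(YM)])
place(m,4,YM+np.pi/2);stat("done")
r.reach([540,200,250],down([540,200,250],YR+np.pi/2))
d=snap("top","t3",(220,160,500,340),2.8)
g=blobs(d,(0,150,90),(8,255,255),(225,150,270,200),141);print("grip",g)
for b in g[:1]:
    e=(HINGE-np.array(b[:2]))@U;print("angle",np.arccos(e/108))
print("gold",[b[:5] for b in blobs(d,*GOLD,(385,200,480,305),55.5)])
E
```

```text
[(556.0, 44.1, 20, 10, 84.1), (608.6, -84.6, 56, 7, -88.8), (553.8, 88.1, 110, 16, 1.9)]
grip hit=False 24.4 [556.2  44.2  39.4] w 24.9 ff 79.1 F [-0.1  1.2  1.7]
up 25.3 [555.1  44.1 149.1] w 24.9 ff 78.7 F [-1.1  0.1 -3.2]
[556.   44.1] True
over 26.5 [ 494.7 -280.   149.5] w 24.8 ff 78.7 F [-0.2 -0.1 -3.2]
down hit=True 27.9 [ 495.2 -281.5   23.4] w 25.0 ff 79.6 F [-0.5 -0.2  4.1]
done 29.2 [ 494.1 -280.7  149.2] w 46.3 ff 0.0 F [-0.1 -0.9 -0.4]
grip [(670.4, 91.5, 50, 11, 82.4, (np.float64(250.5), np.float64(166.2)))]
angle 2.004073354053172
gold [(395.7, -369.8, 81, 11, -88.4), (495.1, -279.8, 23, 10, -82.3), (512.1, -368.3, 23, 10, -76.1), (451.5, -217.0, 132, 22, -0.3), (529.1, -411.1, 105, 21, 8.6), (602.5, -401.5, 36, 31, 1.2), (613.1, -256.3, 63, 9, -88.8), (613.4, -213.7, 14, 7, -88.8)]
```

View pics/t3.png

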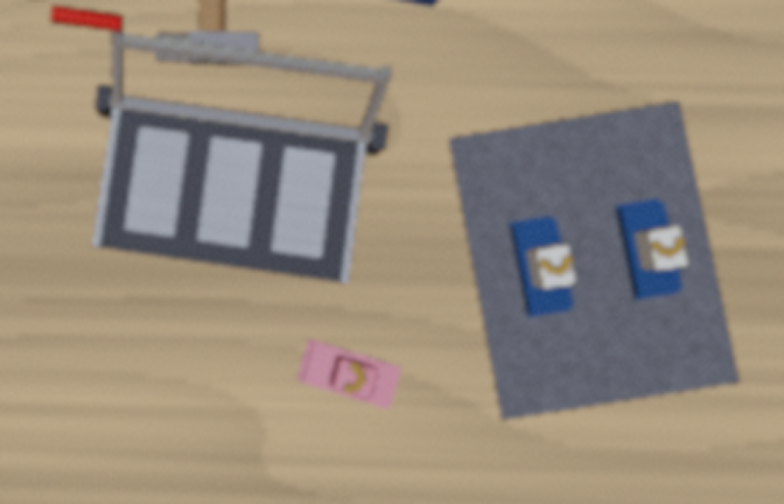

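Both dones stand on the mat, at crop (545,265) and (655,248), well inside it. All three bays are clear and the lever reads 2.00 rad. I'll refine the bay centres and move the first waiting carrier.

```bash
python3 - <<'E'
from h import *
d=cams.get_image("top")
F=[b[:5] for b in blobs(d,(100,0,140),(125,60,255),(262,203,345,255),20) if b[2]>70 and b[3]<60];print(F,np.round(BAYS,1).tolist())
x=WAIT[0]
print(pick(x,16,YR+np.pi/2,sq=100,lift=30))
place(BAYS[0],20,YB+np.pi/2,sq=100);stat("done")
r.reach([540,200,250],down([540,200,250],YR+np.pi/2))
snap("top","t4",(220,160,500,340),2.8)
E
```

```text
[(543.9, -81.8, 88, 41, -6.8), (551.2, -20.1, 88, 42, -6.9), (558.8, 41.4, 87, 42, -6.8), (608.1, -74.7, 90, 6, 83.0)] [[544.1, -82.1], [551.4, -20.5], [558.7, 41.1]]
grip hit=False 33.3 [527.3 258.3  35.5] w 24.4 ff 98.8 F [-0.2  0.5  3. ]
up 34.9 [526.2 257.9 149.4] w 24.4 ff 100.7 F [-0.7 -0.6 -0.6]
True
over 37.1 [544.  -81.7 149.8] w 24.2 ff 100.7 F [ 0.6  1.4 -2. ]
down hit=True 38.3 [544.7 -82.3  39.5] w 24.3 ff 101.5 F [-1.  -1.1  4.2]
done 39.6 [543.4 -81.8 149.4] w 46.2 ff 0.0 F [-1.7  0.5  0.9]
```

View pics/t4.png

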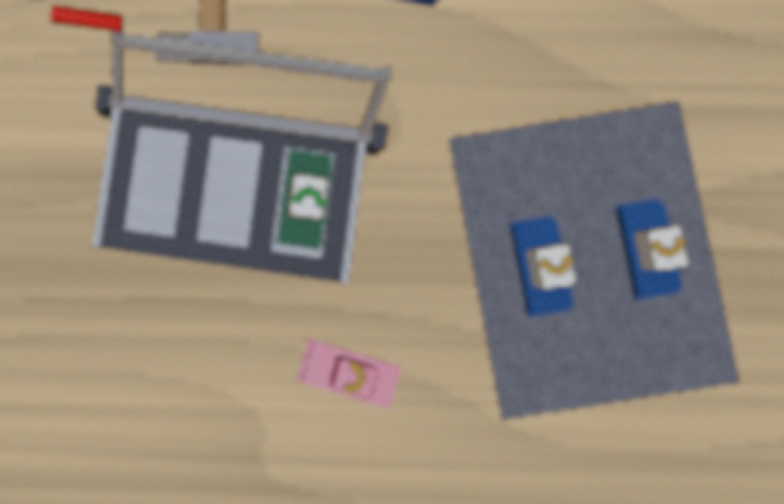

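wait0 sits in bay0 at crop (305,205), flat by height and slightly to the rear. The dones are unmoved. I'll do the other two, correcting the offset.

```bash
python3 - <<'E'
from h import *
G=((60,90,20),(95,255,255))
def gr(box,z):return [b[:5] for b in blobs(cams.get_image("top"),*G,box,z) if b[2]>50]
def loc():
    r.reach([480,-60,300],down([480,-60,300],YB+np.pi/2)) if 0 else None
    return gr((262,200,345,255),34)
L=loc();print(L)
off=(np.array(L[0][:2])-BAYS[0]) if L else np.zeros(2);print("off",off, "u",off@U)
sh=-np.clip(off@U,-3,3)*U
for i in(1,2):
    print(i,pick(WAIT[i],16,YR+np.pi/2,sq=100,lift=30))
    place(BAYS[i]+sh,20,YB+np.pi/2,sq=100)
    r.reach([540,200,250],down([540,200,250],YR+np.pi/2))
    print(loc())
snap("top","t5",(220,160,500,340),2.8)
snap("side","s5",(155,130,345,290),4)
E
```

```text
[]
off [0. 0.] u 0.0
grip hit=False 44.2 [534.3 319.   35.6] w 24.4 ff 98.7 F [-0.8  1.3  2.7]
up 45.9 [533.1 318.4 149.3] w 24.6 ff 100.5 F [ 0.4 -0.  -2.5]
1 True
over 48.0 [551.4 -20.2 149.8] w 24.9 ff 100.6 F [ 0.1  0.2 -3.5]
down hit=True 49.3 [552.1 -20.7  39.6] w 24.5 ff 101.3 F [1.2 0.5 4.5]
[]
grip hit=False 55.4 [540.9 381.1  35.7] w 24.5 ff 98.8 F [-0.8  0.5  2.6]
up 57.0 [539.7 380.4 149.3] w 24.4 ff 100.5 F [-0.1 -0.4 -2.6]
2 True
over 59.2 [558.8  41.3 149.8] w 24.5 ff 100.5 F [-0.2 -0.  -2.3]
down hit=True 60.5 [559.4  41.   39.6] w 24.4 ff 101.2 F [0.4 0.3 4.2]
[]
```

View pics/t5.png

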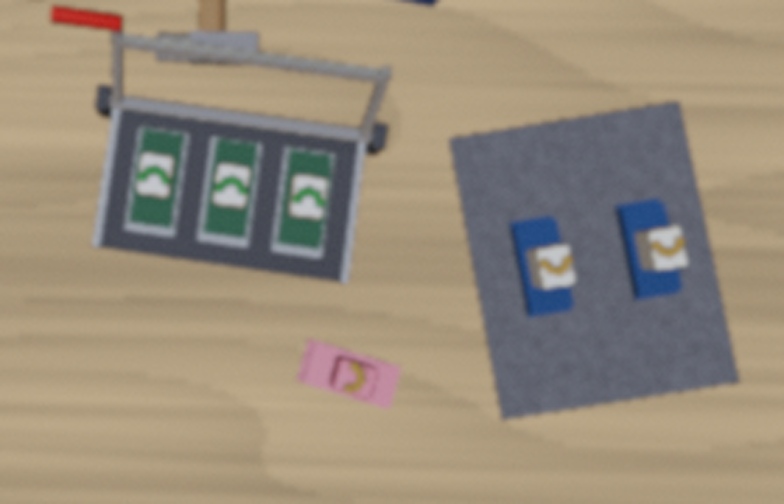

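View pics/s5.png

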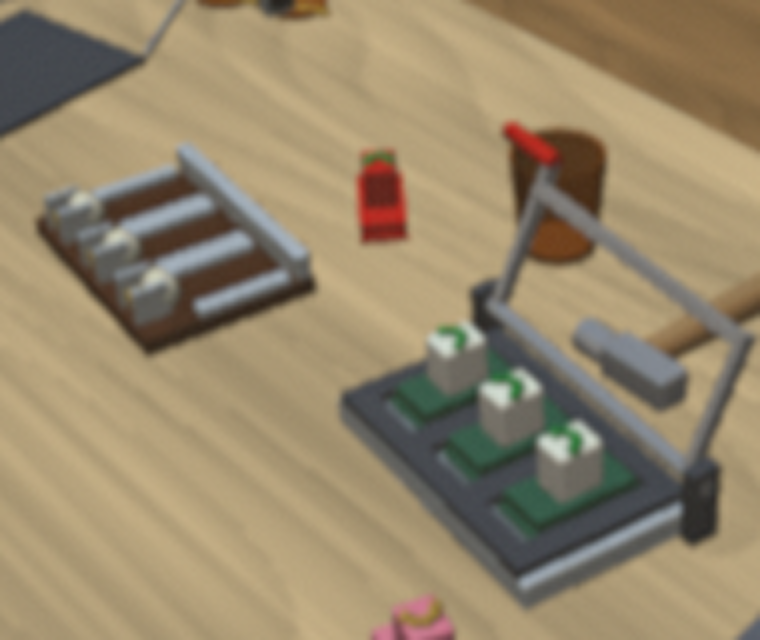

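All three greens are in the bays and the rail is empty. They sit slightly to the rear, with a floor strip visible at the front, so I'll measure each offset before shutting.

```bash
cat >> h.py <<'E'
def offs():
    "base extents of the green carriers relative to their bay centres, along block x and y (plane of base top)"
    d=cams.get_image("top");hsv=cv2.cvtColor(d["color"],cv2.COLOR_RGB2HSV)
    m=cv2.inRange(hsv,(60,70,20),(95,255,255));m[:203]=0;m[255:]=0
    P=np.array([ray(d,p[0],34) for p in cv2.findNonZero(m)])
    for i,b in enumerate(BAYS):
        q=P-b;a=np.c_[q@U,q@V];a=a[(abs(a)<[50,28]).all(1)]
        lo,hi=a.min(0),a.max(0);print("bay",i,"x",lo[0].round(1),hi[0].round(1),"y",lo[1].round(1),hi[1].round(1),"mid",((lo+hi)/2).round(1))
E
python3 - <<'E'
from h import *
offs()
d=cams.get_image("top")
for b in blobs(d,(100,0,140),(125,60,255),(262,203,345,255),20):print(b[:5])
for b in blobs(d,(60,90,90),(80,255,255),(262,203,345,245),72,6):
    print("teeth",b[:5])
E
```

```text
bay 0 x -35.8 40.1 y -16.7 16.4 mid [ 2.1 -0.2]
bay 1 x -35.2 40.6 y -15.4 15.5 mid [2.7 0.1]
bay 2 x -35.6 39.1 y -15.7 15.7 mid [1.8 0. ]
(503.3, -76.7, 40, 6, 83.8)
(511.2, -15.7, 41, 7, 80.7)
(509.2, -118.6, 33, 2, 0.4)
(518.4, 46.2, 38, 6, 84.2)
(537.0, -85.2, 16, 15, 45.8)
(544.9, -20.8, 18, 13, 46.1)
(561.1, -87.9, 21, 7, -88.7)
(552.8, 44.0, 17, 15, 46.3)
(568.1, -22.3, 22, 7, 84.1)
(575.7, 41.4, 22, 7, 83.1)
(608.1, -73.5, 92, 6, 83.3)
teeth (521.4, -75.6, 26, 15, -89.3)
teeth (524.6, -16.9, 28, 18, 83.2)
teeth (531.8, 41.9, 28, 18, 86.1)
teeth (545.6, -83.4, 20, 8, 84.1)
teeth (553.1, -20.2, 27, 8, 84.9)
teeth (560.6, 41.1, 25, 8, 84.9)
teeth (571.5, -81.7, 27, 13, -88.8)
teeth (578.5, -23.8, 28, 14, 84.0)
teeth (585.5, 35.2, 28, 14, 77.1)
```

The offsets are only about 2 mm, within the play, and all three are centred in y. Shutting the lever.

```bash
python3 - <<'E'
from h import *
a=arc(2.0);q=down([*a[:2],200],YB)
r.grip(36);r.reach([*a[:2],200],q);r.move_l(a,feed=100)
r.grip(0,30);stat("gripped")
swing(2.0,0.2,10);stat("0.2");swing(.2,0,2,50);stat("0")
h=r.move_l(arc(-.04),feed=20,contact_N=8);stat(f"end {h}")
r.grip(50);stat("released");p=current_tool_pos();r.move_l([p[0],p[1],200],feed=150)
r.reach([480,330,280],down([480,330,280],YB))
offs()
d=snap("top","t6",(220,160,500,340),2.8);s=snap("side","s6",(155,130,345,290),4)
rt=blobs(d,(0,150,90),(8,255,255),(225,225,262,255),43);rs=blobs(s,(0,150,90),(8,255,255),(230,205,250,225),43);print(rt,rs)
if rt and rs:print(tri(d,rt[0][5],s,rs[0][5]))
print("gold",[b[:5] for b in blobs(d,*GOLD,(405,215,470,280),55.5)])
E
```

```text
gripped 67.1 [669.8  92.2 123.2] w 13.0 ff 29.5 F [-2.4 -0.   4. ]
0.2 70.8 [520.5 109.9  45.4] w 12.8 ff 33.1 F [ 3.8  1.  -2. ]
0 71.5 [517.8 110.2  23.4] w 12.6 ff 34.1 F [2.6 0.2 0.1]
end False 71.9 [517.8 110.2  19.5] w 13.1 ff 34.5 F [0.4 0.1 0.9]
released 72.3 [517.9 110.2  19.5] w 50.0 ff 0.0 F [-0.7  0.6 -0.6]
bay 0 x -35.8 40.1 y -16.7 16.5 mid [ 2.1 -0.1]
bay 1 x -20.6 40.6 y -15.7 15.9 mid [10.   0.1]
bay 2 x -20.5 39.8 y -15.7 15.3 mid [ 9.6 -0.2]
[(518.4, 109.5, 52, 11, 83.2, (np.float64(244.3), np.float64(240.4)))] [(517.0, 111.1, 59, 13, 82.5, (np.float64(239.1), np.float64(216.1)))]
(array([518. , 111.4,  42.2]), 1.1)
gold [(494.9, -278.7, 20, 10, -82.3), (512.0, -368.5, 19, 10, -74.7)]
```

View pics/t6.png

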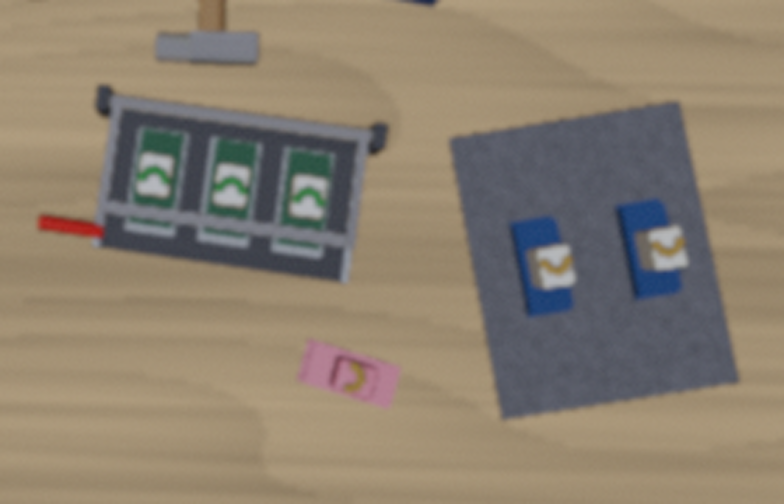

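View pics/s6.png

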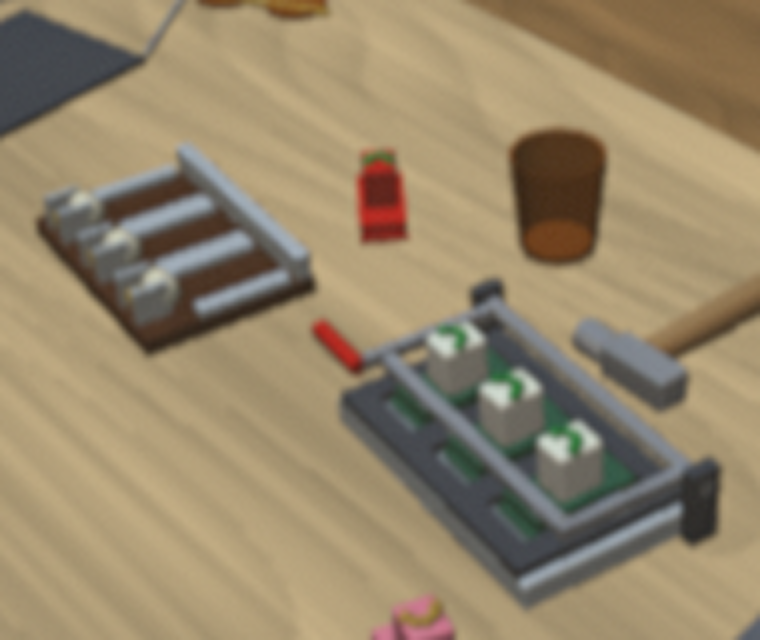

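The lever is fully shut over the three green carriers, with the grip back at its starting pixel. Both dones stand inside the mat, and the cup and hammer have not moved. Handing in.

```bash
python3 -c "
from h import *
d=cams.get_image('top');print([b[:5] for b in blobs(d,*GOLD,(405,215,470,280),55.5)]);print(sign_off(),current_time())"
```

```text
[(494.9, -278.7, 20, 10, -82.3), (512.0, -368.5, 19, 10, -74.7)]
the job is handed in; nothing more can be done
the job is handed in; nothing more can be done
```

The job is handed in: the lever was opened to its stop, both finished carriers stand wholly on the mat, all three waiting carriers lie flat in their own bays, and the lever is shut over them.

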